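# Prise open the imager's cover and press the lens into its sprung V cradle

### The arm

A 7-joint arm with a two-finger parallel gripper is mounted at the origin on the work surface. World frame = base frame: x ahead of the robot, y to its left, z up, the work surface at z = 0. Lengths are in m, angles in rad, forces in N, time in s.
With the tool pointing down it reaches from about 0.425 to 0.975 m from the base axis. Payload 16.7 kg.
Tool frame: the origin (TCP) lies on the centre line of the jaws, within the pads' length; the fingertips stand 17 mm ahead of it and the grasp point (between the pads) lies 2 mm behind it; x points along the fingers, z is the direction in which the jaws open and shut, and the axes are right-handed (so a half turn about x gives the same grasp; the last joint's range is limited). The gripper opens to 85 mm and grips with 20 to 120 N. Pads are 22 mm wide; open, the fingers measure 114 mm over their backs; the gripper's body (76 mm by 85 mm) begins 54 mm behind the grasp point. The pads swing forward as they close: fully open they stand 13 mm farther back than shut.
Start: joints at [1.113, 0.426, 0.074, 1.606, -0.034, 1.111, -0.067], TCP at [0.204, -0.643, 0.248] pointing down, gripper open.
Joint ranges: [-2.85, 2.85], [-0.5, 2.14], [-1.23, 1.37], [0.21, 2.46], [-1.02, 4.16], [0.16, 2.05], [-2.73, 2.73]. Speed limits (rad/s): [1.89, 1.89, 2.39, 2.39, 3.01, 3.01, 3.01].

### API

Orientations are given as [roll, pitch, yaw] about the fixed x, y, z axes, in that order (R = Rz(yaw) Ry(pitch) Rx(roll)).
In Python, from station import * gives the robot as it stands.
- The arm moves only by the tool move_arm, never from a script. Its argument "rows" is a list of rows, each an object with "dp": the shift along the world's x, y, z in mm, a list of three; "rotation": the turn, a rotation vector about the world's x, y, z in degrees, a list of three; "fingers": the opening, from 0 (shut) to 1 (fully open). A call has exactly 5 rows; each row is the pose to reach, as a shift and turn from the pose commanded when the call began; what a row does not reach only later rows make up. A row lasts 1/10 s, in which the tool goes at most 50 mm and 8.59 degrees, less where a joint would pass 70% of its speed; a pose out of reach is approached as far as the arm can. A call with a gripper value outside its range is refused whole. The fingers move at their own pace and stop on an object; the grip force is fixed at half the most. Time passes only in rows, so rows that repeat a pose let the fingers close, or fill a call up. It gives the time, the measured TCP pose, the force and the opening at its end, in the units of the state.
- read_state(): the state, without advancing time (a new reading comes with each control period).
- capture(name): name is "side" or "top"; returns the picture (480x640x3 uint8, blue, green, red); there is no depth.
- camera_info(name): a dict with "fx", "fy", "cx", "cy" (pixels), "D" ([k1, k2, p1, p2, k3] as OpenCV has them; the pictures are not rectified), "R" (3x3) and "t" (3): a world point X has camera coordinates R X + t. Camera axes: x right, y down, z forward; pixel columns grow to the right and rows downward; lengths in m; the calibration is good to about 2 mm. A picture is of the moment at which its call begins. camera_info takes no time and is no camera call.
- sign_off(): hands the job in, once; it reports no verdict.
The state is a dict: "time": time; "joint_positions": joint angles; "joint_vel": joint speeds; "joint_efforts": joint torques, N m; "eef_pos": TCP position; "orientation": TCP orientation; "wrist_force": force on the tool from outside, world axes, zero at the start; "moment": the same for the moment, N m; "width": finger opening in m.
Only numpy, scipy, OpenCV 4.12 (cv2) and the standard library are available. Lean on these libraries where they do the work, as an engineer would, in place of code of your own. Each camera call takes 0.05 s, during which the arm holds its last target. There are 200 camera calls.

### The job

Use the spatula to prise open the imager's hinged cover, keeping the gripper itself off the cover, swing it up past upright so that it stays open, and lay the spatula back flat on the bench. Then take the black lens barrel from its orange rack, lay it centred along the brass V cradle in the open bay so that it lies firmly on both faces of the V at both rests, press it down until the sprung cradle is about halfway down its 12 mm travel, and finish while still holding it pressed there. Leave the bottle, the tube rack and the tip box where they are.

Things in the scene. Friction and masses are not known exactly. Their poses are not given: they have to be found in the camera images.
- imager: White fixed imaging unit, 140 (x) by 240 (y) by 75 mm high; green end with black screen at -y. Origin: centre of underside, z up. Open bay in the middle, 124 (x) by 120 mm (y), 8 mm walls, under the cover. Pry notch in the -x wall: 70 mm wide (y -35 to 35 mm), wall top there 60 mm above the bench; underside of the closed cover at 76 mm, so the slot is 16 mm high.
- cover (a joint): Cover angle, rad: 0 closed, grows as it opens upward, upright 1.57, stop 1.9. Clear plate with green edges, no handle, 141 mm from hinge to lip, 124 mm wide, 4 mm thick, 0.12 kg. Stiff hinge: it stays where it is left; lifting it at the lip takes about 2 N. The lip stands out 3 mm past the notched wall.
- cover_hinge (a point): Middle of the cover's hinge axis (along the imager's y), 68 mm towards +x of the imager's centre, 78 mm above the bench. Its axes turn with the cover: closed, x is the imager's x and the plate reaches to x = -141 mm, z -2 to 2 mm.
- cover_lip (a point): Middle of the cover's free green edge, mid-thickness, at the imager's -x side above the pry notch when closed.
- cradle (a joint): How far the cradle is pressed down, m: 0 at the top, stop at 0.012. Spring 1.2 N per mm after about 1 N; about 8 N at half travel.
- cradle_seat (a point): Moves with the cradle: place of the seated lens's centre (69 mm above the bench with the cradle up, 4 mm to -x of the imager's centre). x along the V (imager's x), z up. Two V rests 16 mm long at x = -28 and 28 mm, free gap of 40 mm between them for fingers, open to 39 mm below. 90 degree V, bottom line 21 mm below here, faces up to 3 mm below and 19 mm out. Bay clear 60 mm to each side (y).
- spatula: Cranked spatula, 190 mm long, about 60 g, lying flat. Blue handle 100 mm long, 14 mm wide, 22 mm high (x from -100 to 0 mm); steel blade 22 mm wide, 3 mm thick, flush with the handle's underside (x from 0 to 90 mm). Origin: on the underside where handle and blade meet; x towards the blade's tip, z up. It balances at about x = -21 mm.
- spatula_tip (a point): Middle of the blade's end, mid-thickness (1.5 mm above the underside).
- lens: Black lens barrel, a cylinder 30 mm in diameter and 80 mm long with steel end rings, 75 to 160 g. Origin: its centre; x along its axis (it may be turned end for end). It lies on the orange rack, 35 mm above the bench.
- lens_rack: Orange rack fixed to the bench, 96 mm (x) by 56 mm (y), base 6 mm thick; two supports at x = -29 and +29 mm, each 16 mm long and 34 mm wide, 20 mm high with 5 mm nubs beside the barrel; free gap of 42 mm between them for the fingers. Origin: centre of its underside; the lens lies along x.
- media_bottle: Amber bottle, 48 mm in diameter, 85 mm high; leave it.
- tube_rack: Orange tube rack, 75 by 110 by 45 mm high; leave it.
- tip_box: Pink box with white lid, 75 by 110 by 56 mm high; leave it.

How it is judged:
By the outcome, as a careful person would: the job done as asked, in the order asked, and still so for the second after the job is handed in, while the arm keeps its last pose, push and grip.
It also fails if it takes over 67 s, if anything falls off the work surface, if the arm or the gripper's body presses on something with over 40 N, if the wrist force passes 120 N, or if a joint passes its speed limit or range.

## Working session

There is one attempt and no reset: what is moved stays moved. The work goes in short steps, Python scripts to look and compute and a tool call to move; the robot and the scene stay as the last step left them, time stands still between calls to the robot, and variables do not carry over. Pictures are saved under pics/ and viewed, about 8 in all and at most 12, crops included, and the job is handed in when it is done.

Besides the shell and the picture viewer there is one more tool, called by a JSON object that holds its "fn" and its "kwargs", one argument or row to a line. move_arm: Moves the arm, as the interface text tells. Its arguments: {"type":"object","properties":{"rows":{"type":"array"}},"required":["rows"]}

```bash
mkdir -p pics; ls; python3 - <<'E'
from station import *
import cv2,json
for n in("side","top"):
    cv2.imwrite(f"pics/{n}0.png",capture(n)); i=camera_info(n); print(n,{k:(v.tolist() if hasattr(v,'tolist') else v) for k,v in i.items()})
print(read_state())
E
```

```text
pics
side {'fx': 563.2075845876175, 'fy': 563.2075845876175, 'cx': 319.1872488799132, 'cy': 235.19308310066214, 'D': [0.001639542089128876, 0.0, 0.0, 0.0, 0.0], 'R': [[0.9922661649530025, -0.12265969262051292, 0.019038321766953324], [-0.07009009776277404, -0.6802467427435265, -0.7296243877382573], [0.1024462594976778, 0.7226471952433382, -0.6835830564912144]], 't': [-0.5998186382248385, 0.12374903797210413, 1.2266438256238192]}
top {'fx': 436.9420852457046, 'fy': 436.9420852457046, 'cx': 312.03995193303825, 'cy': 236.61431657790538, 'D': [-0.05576422587005653, 0.0, 0.0, 0.0, 0.0], 'R': [[0.018288463749013658, -0.9995189446253667, -0.02504818214350454], [-0.9928248288845305, -0.01519361866337357, -0.11860865525885769], [0.11817102540006821, 0.027037627242514354, -0.9926250931086679]], 't': [0.05434522936988599, 0.5914826028599435, 0.8763283529539948]}
{'time': 0.1, 'joint_positions': array([ 1.11349953,  0.42666434,  0.07385386,  1.60656993, -0.03410483,
        1.11082489, -0.06710154]), 'joint_vel': array([-0.00096426, -0.00108792,  0.00013167, -0.00124742, -0.00140083,
       -0.00016659,  0.00145995]), 'joint_efforts': array([ 8.41874426e-03, -9.51534033e+01,  3.77189934e+00, -4.64407647e+01,
        1.96955865e-02,  6.55201409e-03,  9.08711229e-06]), 'eef_pos': array([ 0.20436047, -0.6429309 ,  0.24767217]), 'orientation': array([-3.07473083,  1.56958911,  1.94541803]), 'wrist_force': array([ 0.61504059, -0.07511598,  0.55701826]), 'moment': array([-0.04671197, -0.00752059,  0.00969323]), 'width': 0.08553193176832978}
```

View pics/top0.png

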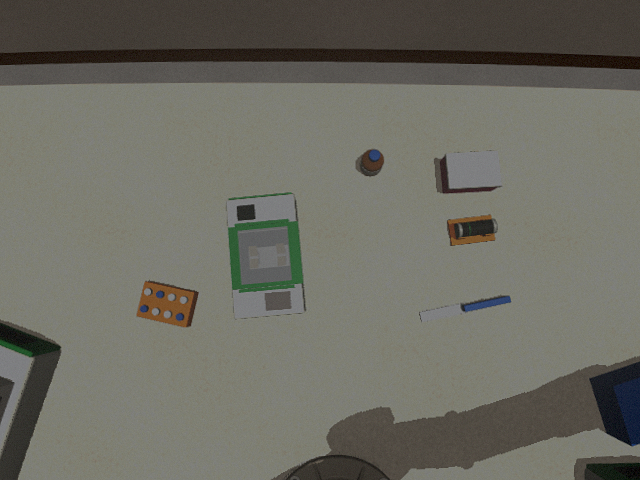

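View pics/side0.png

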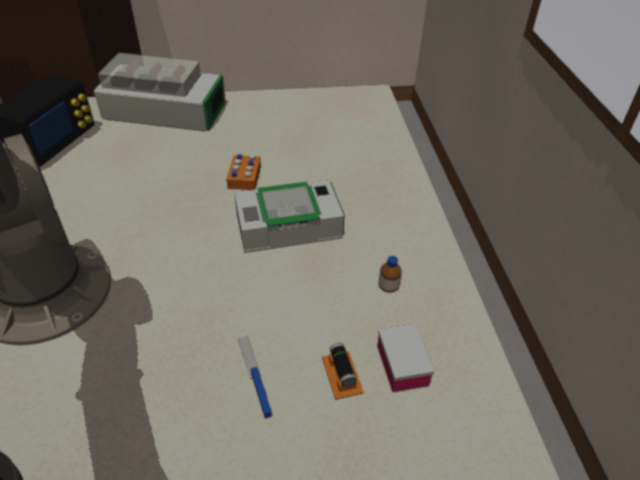

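The top view (world x is up, y is left) shows the following:
- **Imager:** near (265,255), screen end at +x, notch side facing −y (right).
- **Spatula:** (420–510, 296–320), blade towards +y.
- **Lens:** on its rack at (475,228).
- **Others:** bottle (372,162), tip box (472,171), tube rack (167,304).

The side view agrees. Next I'll measure.

```bash
cat > h.py <<'E'
from station import *
import cv2, numpy as np
def cast(n,px,z):
    c=camera_info(n);K=np.array([[c['fx'],0,c['cx']],[0,c['fy'],c['cy']],[0,0,1]])
    R=np.array(c['R']);t=np.array(c['t'])
    u=cv2.undistortPoints(np.float64(px).reshape(-1,1,2),K,np.float64(c['D'])).reshape(-1,2)
    d=np.c_[u,np.ones(len(u))]@R; o=-R.T@t
    return (o+d*((z-o[2])/d[:,2])[:,None])*1000
def blob(im,lo,hi,box):
    h=cv2.cvtColor(im,cv2.COLOR_BGR2HSV);m=cv2.inRange(h,np.array(lo),np.array(hi))
    k=np.zeros_like(m);x0,y0,x1,y1=box;k[y0:y1,x0:x1]=m[y0:y1,x0:x1]
    c,_=cv2.findContours(k,cv2.RETR_EXTERNAL,cv2.CHAIN_APPROX_NONE)
    return max(c,key=cv2.contourArea).reshape(-1,2)
def rect(n,pts,z):
    w=cast(n,pts,z)[:,:2]; (c,s,a)=cv2.minAreaRect(w.astype(np.float32))
    return np.round(c,1),np.round(s,1),round(a,1)
E
python3 - <<'E'
from h import *
T=cv2.imread('pics/top0.png');S=cv2.imread('pics/side0.png')
G=([45,80,40],[85,255,255]);B=([105,120,40],[130,255,255]);O=([5,150,60],[18,255,255])
for n,im,bx in(('top',T,dict(c=(220,215,310,295),h=(455,290,520,320),r=(440,205,505,250))),('side',S,dict(c=(250,178,325,228),h=(240,360,280,420),r=(315,340,370,400)))):
    print(n,'cover',rect(n,blob(im,*G,bx['c']),.080))
    print('handle',rect(n,blob(im,*B,bx['h']),.022 if n=='top' else .015))
    print('rack',rect(n,blob(im,*O,bx['r']),.006))
a=cv2.resize(T[195:330,410:525],None,fx=4,fy=4,interpolation=cv2.INTER_CUBIC)[:, :]
b=cv2.resize(S[320:430,230:370],None,fx=2.4,fy=2.4,interpolation=cv2.INTER_CUBIC)
c=np.zeros((540,800,3),np.uint8);c[:,:460]=a;c[:264,460:796]=b
d=cv2.resize(S[175:260,225:350],None,fx=2.7,fy=2.7,interpolation=cv2.INTER_CUBIC);c[270:270+d.shape[0],460:460+d.shape[1]]=d
cv2.imwrite('pics/crop1.png',c)
E
```

```text
top cover (array([547.2, 156.3]), array([137.1, 140.4]), 6.3)
handle (array([ 458.2, -302.6]), array([12.6, 97.6]), 12.5)
rack (array([ 613.9, -277.2]), array([54.3, 94. ]), 8.1)
side cover (array([546.2, 152.3]), array([133.9, 144. ]), 6.4)
handle (array([ 457.1, -305.1]), array([ 12.5, 105.2]), 12.6)
rack (array([ 613.3, -279.7]), array([53.2, 95.3]), 8.2)
```

View pics/crop1.png

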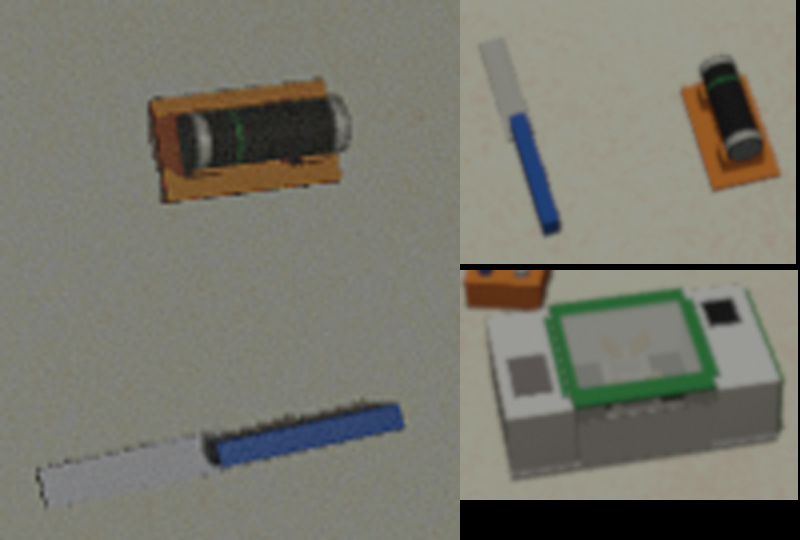

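Crops show the lens on the rack with its grip gap free, the blade end at about top pixel (421,317), and the cover closed. I'll refine the imager outline, blade tip and lens centre.

```bash
python3 - <<'E'
from h import *
T=cv2.imread('pics/top0.png');S=cv2.imread('pics/side0.png')
h=cv2.cvtColor(T,cv2.COLOR_BGR2HSV)
print('hsv wht',h[205,275],h[305,250],'bench',h[255,340],'blade',h[315,440],h[313,450])
for n,im,q in(('top',T,(410,195)),('side',S,(230,320))):
    pass
tc=lambda x,y:(410+x/4,195+y/4)
print('tip',cast('top',[tc(43,487)],.003), 'blade/handle',cast('top',[tc(214,452)],.02))
print('lens ends top',cast('top',[tc(180,145),tc(346,122)],.035))
sc=lambda x,y:(230+(x-460)/2.4,320+y/2.4)
print('tip side',cast('side',[sc(492,42)],.003)); 
print('lens far end top ring, near end',cast('side',[sc(717,60),sc(742,147)],.04))
print('imager top corners top',cast('top',[(227,200),(295,193),(305,313),(234,318)],.075))
sd=lambda x,y:(225+(x-460)/2.7,175+(y-270)/2.7)
print('side corners front-left, front-right',cast('side',[sd(505,415),sd(780,375)],.075),'bottom',cast('side',[sd(513,478),sd(779,439)],0))
print('cover corners side',cast('side',[sd(577,403),sd(717,380),sd(684,291),sd(548,308)],.08))
print('cover top-view TL TR BR BL',cast('top',[(229,224),(299,219),(302,285),(233,290)],.08))
E
```

```text
hsv wht [105   4 128] [120   8 130] bench [ 25  27 125] blade [100   6 128] [  0   0 127]
tip [[ 427.23127568 -167.95408318    3.        ]] blade/handle [[ 447.48907723 -253.56024148   20.        ]]
lens ends top [[ 606.44128354 -234.08880255   35.        ]
 [ 619.95556843 -321.82255514   35.        ]]
tip side [[ 427.91544053 -171.07019464    3.        ]]
lens far end top ring, near end [[ 609.43208376 -236.42051853   40.        ]
 [ 616.70677445 -318.13462831   40.        ]]
imager top corners top [[658.13823198 237.50500458  75.        ]
 [674.23441996  99.35111367  75.        ]
 [434.80285976  74.2580214   75.        ]
 [422.03629117 214.02403615  75.        ]]
side corners front-left, front-right [[435.65626931  78.20673827  75.        ]
 [673.59376645 105.50489793  75.        ]] bottom [[4.37012603e+02 7.84994646e+01 1.11022302e-13]
 [6.76083288e+02 1.03671214e+02 0.00000000e+00]]
cover corners side [[496.40575119  81.54191114  80.        ]
 [617.50861514  98.82737305  80.        ]
 [602.73286551 225.03868493  80.        ]
 [477.73553257 212.3202141   80.        ]]
cover top-view TL TR BR BL [[608.17343017 230.21357994  80.        ]
 [620.26393713  89.77474986  80.        ]
 [489.31167569  81.03356527  80.        ]
 [476.86780307 216.99552896  80.        ]]
```

```bash
cat >> h.py <<'E'
from scipy.spatial.transform import Rotation as Ro
def st():
    s=read_state();R=Ro.from_euler('xyz',s['orientation']).as_matrix()
    print('t',s['time'],'p',np.round(s['eef_pos']*1000,1),'F',np.round(s['wrist_force'],1),'M',np.round(s['moment'],2),'w',round(s['width']*1000,1),'jaw yaw',np.round(np.degrees(np.arctan2(R[1,2],R[0,2])),2),'xtool',np.round(R[:,0],3),'ztool z',round(R[2,2],3))
    print('q',np.round(s['joint_positions'],2))
    return s,R
E
python3 -c "
from h import *
st()"
```

```text
t 0.1 p [ 204.4 -642.9  247.7] F [ 0.6 -0.1  0.6] M [-0.05 -0.01  0.01] w 85.5 jaw yaw -72.37 xtool [-0.     0.001 -1.   ] ztool z -0.001
q [ 1.11  0.43  0.07  1.61 -0.03  1.11 -0.07]
```

{"fn": "move_arm", "kwargs": {
  "rows": [
    {"dp": [25, 38, 0], "rotation": [0, 0, 8], "fingers": 1},
    {"dp": [50, 75, 0], "rotation": [0, 0, 16], "fingers": 1},
    {"dp": [75, 113, 0], "rotation": [0, 0, 24], "fingers": 1},
    {"dp": [100, 150, 0], "rotation": [0, 0, 32], "fingers": 1},
    {"dp": [125, 188, 0], "rotation": [0, 0, 40], "fingers": 1}
  ]
}}

```text
time: 0.6
eef_pos: [0.3301, -0.4536, 0.2481]
orientation: [-3.006, 1.57, 2.718]
wrist_force: [0.6, 0.0, 1.0]
width: 0.0851
```

{"fn": "move_arm", "kwargs": {
  "rows": [
    {"dp": [25, 38, -20], "rotation": [0, 0, 8.5], "fingers": 1},
    {"dp": [50, 75, -40], "rotation": [0, 0, 17], "fingers": 1},
    {"dp": [75, 113, -60], "rotation": [0, 0, 25.5], "fingers": 1},
    {"dp": [100, 150, -80], "rotation": [0, 0, 34], "fingers": 1},
    {"dp": [120, 187, -100], "rotation": [0, 0, 42.5], "fingers": 1}
  ]
}}

```text
time: 1.1
eef_pos: [0.4505, -0.2665, 0.1476]
orientation: [-0.022, 1.57, 0.161]
wrist_force: [0.8, -1.2, 0.0]
width: 0.0852
```

```bash
python3 -c "
from h import *
st()"
```

```text
t 1.1 p [ 450.5 -266.5  147.6] F [ 0.8 -1.2  0. ] M [-0.08 -0.05  0.03] w 85.2 jaw yaw 10.49 xtool [ 0.001  0.    -1.   ] ztool z 0.001
q [ 0.73  0.32 -0.37  2.02  0.16  0.82  0.45]
```

{"fn": "move_arm", "kwargs": {
  "rows": [
    {"dp": [0, -1, -40], "rotation": [0, 0, 2], "fingers": 0.6},
    {"dp": [0, -1, -80], "rotation": [0, 0, 2], "fingers": 0.6},
    {"dp": [0, -1, -110], "rotation": [0, 0, 2], "fingers": 0.6},
    {"dp": [0, -1, -127], "rotation": [0, 0, 2], "fingers": 0.6},
    {"dp": [0, -1, -127], "rotation": [0, 0, 2], "fingers": 0.3}
  ]
}}

```text
time: 1.6
eef_pos: [0.4481, -0.2683, 0.019]
orientation: [2.389, 1.566, 2.601]
wrist_force: [-0.2, -0.5, 0.2]
width: 0.0379
```

{"fn": "move_arm", "kwargs": {
  "rows": [
    {"dp": [0, 0, 0], "rotation": [0, 0, 0], "fingers": 0},
    {"dp": [0, 0, 0], "rotation": [0, 0, 0], "fingers": 0},
    {"dp": [0, 0, 0], "rotation": [0, 0, 0], "fingers": 0},
    {"dp": [0, 0, 0], "rotation": [0, 0, 0], "fingers": 0},
    {"dp": [0, 0, 0], "rotation": [0, 0, 0], "fingers": 0}
  ]
}}

```text
time: 2.1
eef_pos: [0.45, -0.2697, 0.0224]
orientation: [-0.855, 1.569, -0.643]
wrist_force: [-1.8, 0.6, 9.1]
width: 0.0126
```

```bash
python3 -c "
from h import *
st()
for n in('top','side'): cv2.imwrite(f'pics/{n}1.png',capture(n))"
```

```text
t 2.1 p [ 450.  -269.7   22.4] F [-1.8  0.6  9.1] M [ 0.16  0.31 -0.04] w 12.6 jaw yaw 12.12 xtool [ 0.001 -0.001 -1.   ] ztool z 0.001
q [ 0.67  0.52 -0.31  2.09  0.28  0.57  0.37]
```

{"fn": "move_arm", "kwargs": {
  "rows": [
    {"dp": [0, 0, 15], "rotation": [0, 0, 0], "fingers": 0},
    {"dp": [0, 0, 35], "rotation": [0, 0, 0], "fingers": 0},
    {"dp": [5, 10, 70], "rotation": [0, 0, -1], "fingers": 0},
    {"dp": [20, 40, 90], "rotation": [0, 0, -2], "fingers": 0},
    {"dp": [40, 75, 95], "rotation": [0, 0, -4], "fingers": 0}
  ]
}}

```text
time: 2.7
eef_pos: [0.4904, -0.1951, 0.12]
orientation: [-0.667, 1.566, -0.529]
wrist_force: [1.4, 0.0, -0.3]
width: 0.0126
```

{"fn": "move_arm", "kwargs": {
  "rows": [
    {"dp": [20, 35, -5], "rotation": [0, 0, -1], "fingers": 0},
    {"dp": [40, 75, -10], "rotation": [0, 0, -2], "fingers": 0},
    {"dp": [60, 115, -15], "rotation": [0, 0, -2], "fingers": 0},
    {"dp": [80, 150, -20], "rotation": [0, 0, -2], "fingers": 0},
    {"dp": [80, 150, -25], "rotation": [0, 0, -2], "fingers": 0}
  ]
}}

```text
time: 3.2
eef_pos: [0.572, -0.0381, 0.0928]
orientation: [0.606, 1.567, 0.72]
wrist_force: [0.5, -0.5, -0.1]
width: 0.0127
```

```bash
python3 - <<'E'
from h import *
st()
T=capture('top');S=capture('side');cv2.imwrite('pics/top2.png',T);cv2.imwrite('pics/side2.png',S)
a=cv2.resize(T[180:330,220:390],None,fx=2.3,fy=2.3,interpolation=cv2.INTER_CUBIC)
b=cv2.resize(S[170:280,220:350],None,fx=3,fy=3,interpolation=cv2.INTER_CUBIC)
c=np.zeros((350,790,3),np.uint8);c[:a.shape[0],:a.shape[1]]=a;c[:b.shape[0],395:395+b.shape[1]]=b
cv2.imwrite('pics/crop2.png',c)
E
```

```text
t 3.2 p [572.  -38.1  92.8] F [ 0.5 -0.5 -0.1] M [-0.    0.02 -0.01] w 12.7 jaw yaw 6.51 xtool [ 0.003  0.003 -1.   ] ztool z 0.003
q [ 0.26  0.48 -0.38  1.95  0.25  0.76 -0.15]
```

View pics/crop2.png

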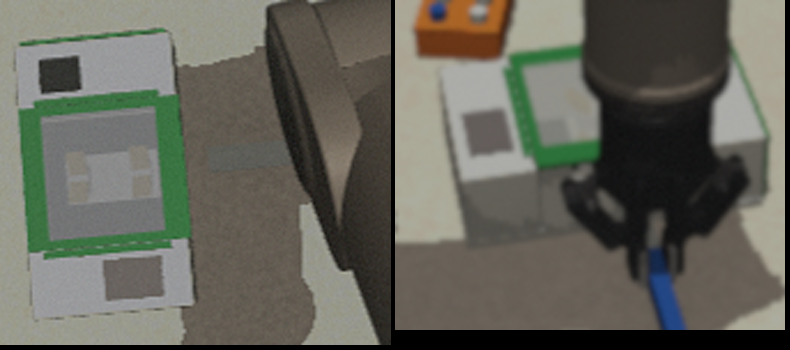

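The top crop shows the blade tip at crop (208,160), short of the cover's lip at crop x≈186 and pointing mid-notch. The side view shows the handle level in the jaws.

```bash
python3 - <<'E'
from h import *
f=lambda x,y:(220+x/2.3,180+y/2.3)
print('tip',cast('top',[f(208,160)],.073),'lip',cast('top',[f(180,94),f(189,238)],.08))
E
```

```text
tip [[559.99748014  65.99289072  73.        ]] lip [[616.46595164  91.16902103  80.        ]
 [492.29090624  80.75353509  80.        ]]
```

{"fn": "move_arm", "kwargs": {
  "rows": [
    {"dp": [0, 0, -4], "rotation": [0, 0, 0], "fingers": 0},
    {"dp": [-1, 11, -4], "rotation": [0, 0, 0], "fingers": 0},
    {"dp": [-2, 22, -4], "rotation": [0, 0, 0], "fingers": 0},
    {"dp": [-3, 33, -4], "rotation": [0, 0, 0], "fingers": 0},
    {"dp": [-5, 43, -4], "rotation": [0, 0, 0], "fingers": 0}
  ]
}}

```text
time: 3.8
eef_pos: [0.5644, 0.0, 0.0875]
orientation: [0.607, 1.57, 0.714]
wrist_force: [-0.3, 0.4, -0.4]
width: 0.0127
```

```bash
python3 - <<'E'
from h import *
st()
# arc: tip contact at r from hinge; shift of TCP relative to now, starting when top of blade reaches underside
r=118;u=np.array([-.111,.994])
for th in np.arange(0,1.86,.15):
    x=-r*np.cos(th)-2*np.sin(th)+r; z=r*np.sin(th)-2*np.cos(th)+2
    d=u*x; print(round(th,2),np.round([d[0],d[1],z+6.5]))
E
```

```text
t 3.8 p [564.4   0.   87.5] F [-0.3  0.4 -0.4] M [ 0.   -0.02  0.  ] w 12.7 jaw yaw 6.16 xtool [ 0.  0. -1.] ztool z 0.0
q [ 0.2   0.47 -0.39  1.97  0.25  0.75 -0.23]
0.0 [-0.  0.  6.]
0.15 [-0.  1. 24.]
0.3 [-1.  5. 41.]
0.45 [-1. 11. 58.]
0.6 [-2. 19. 73.]
0.75 [-3. 30. 87.]
0.9 [ -5.  43. 100.]
1.05 [ -6.  57. 110.]
1.2 [ -8.  73. 118.]
1.35 [-10.  90. 123.]
1.5 [-12. 107. 126.]
1.65 [-14. 125. 126.]
1.8 [-16. 142. 124.]
```

{"fn": "move_arm", "kwargs": {
  "rows": [
    {"dp": [0, 0, 6], "rotation": [0, 0, 0], "fingers": 0},
    {"dp": [0, 0, 15], "rotation": [0, 0, 0], "fingers": 0},
    {"dp": [0, 1, 24], "rotation": [0, 0, 0], "fingers": 0},
    {"dp": [-1, 3, 33], "rotation": [0, 0, 0], "fingers": 0},
    {"dp": [-1, 5, 41], "rotation": [0, 0, 0], "fingers": 0}
  ]
}}

```text
time: 4.3
eef_pos: [0.5636, 0.0032, 0.1294]
orientation: [-0.755, 1.57, -0.649]
wrist_force: [-0.5, -2.2, -2.7]
width: 0.0124
```

```bash
python3 - <<'E'
from h import *
st()
T=capture('top');S=capture('side')
a=cv2.resize(T[180:330,220:390],None,fx=2.3,fy=2.3,interpolation=cv2.INTER_CUBIC)
b=cv2.resize(S[170:280,220:350],None,fx=3,fy=3,interpolation=cv2.INTER_CUBIC)
c=np.zeros((350,790,3),np.uint8);c[:a.shape[0],:a.shape[1]]=a;c[:b.shape[0],395:395+b.shape[1]]=b
cv2.imwrite('pics/crop3.png',c)
E
```

```text
t 4.3 p [563.6   3.2 129.4] F [-0.5 -2.2 -2.7] M [-0.53  0.   -0.02] w 12.4 jaw yaw 6.08 xtool [ 0.001 -0.    -1.   ] ztool z 0.0
q [ 0.21  0.41 -0.41  1.94  0.22  0.83 -0.21]
```

View pics/crop3.png

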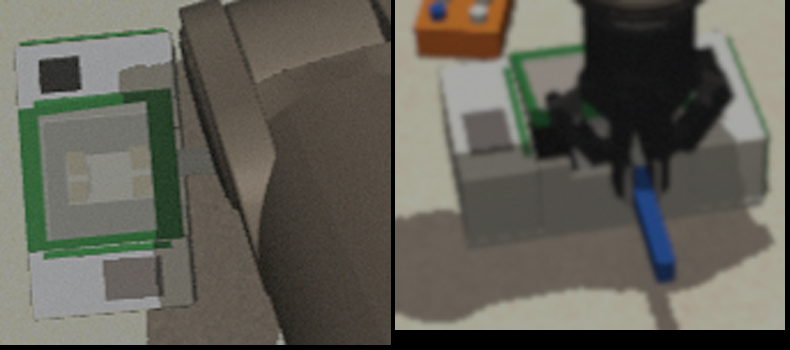

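The cover is lifting: in the top crop its lip band is displaced and shaded, with the blade under it at (195,160). I'll continue the arc.

{"fn": "move_arm", "kwargs": {
  "rows": [
    {"dp": [0, 3, 8], "rotation": [0, 0, 0], "fingers": 0},
    {"dp": [0, 6, 17], "rotation": [0, 0, 0], "fingers": 0},
    {"dp": [0, 10, 25], "rotation": [0, 0, 0], "fingers": 0},
    {"dp": [-1, 14, 32], "rotation": [0, 0, 0], "fingers": 0},
    {"dp": [-2, 19, 39], "rotation": [0, 0, 0], "fingers": 0}
  ]
}}

```text
time: 4.9
eef_pos: [0.5616, 0.0231, 0.168]
orientation: [-0.015, 1.57, 0.092]
wrist_force: [2.0, -0.5, -1.3]
width: 0.0127
```

```bash
python3 - <<'E'
from h import *
st()
T=capture('top');S=capture('side')
a=cv2.resize(T[180:330,220:390],None,fx=2.3,fy=2.3,interpolation=cv2.INTER_CUBIC)
b=cv2.resize(S[140:280,220:350],None,fx=3,fy=3,interpolation=cv2.INTER_CUBIC)
c=np.zeros((440,790,3),np.uint8);c[:a.shape[0],:a.shape[1]]=a;c[:b.shape[0],395:395+b.shape[1]]=b
cv2.imwrite('pics/crop4.png',c)
E
```

```text
t 4.9 p [561.6  23.1 168. ] F [ 2.  -0.5 -1.3] M [-0.43 -0.19 -0.07] w 12.7 jaw yaw 6.12 xtool [ 0.  0. -1.] ztool z 0.0
q [ 0.2   0.36 -0.43  1.92  0.19  0.9  -0.22]
```

View pics/crop4.png

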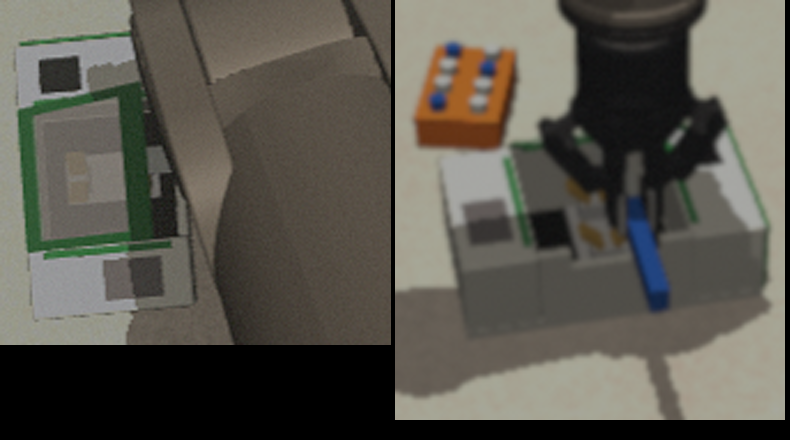

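The top crop shows the lip now at crop x≈135, so the cover is open about 0.6 rad. In the side crop the spatula is still straight in the jaws.

{"fn": "move_arm", "kwargs": {
  "rows": [
    {"dp": [0, 5, 7], "rotation": [0, 0, 0], "fingers": 0},
    {"dp": [-1, 11, 14], "rotation": [0, 0, 0], "fingers": 0},
    {"dp": [-2, 17, 21], "rotation": [0, 0, 0], "fingers": 0},
    {"dp": [-3, 24, 27], "rotation": [0, 0, 0], "fingers": 0},
    {"dp": [-4, 31, 32], "rotation": [0, 0, 0], "fingers": 0}
  ]
}}

```text
time: 5.5
eef_pos: [0.5575, 0.0545, 0.2]
orientation: [0.056, 1.57, 0.163]
wrist_force: [0.8, -1.3, -2.3]
width: 0.012
```

{"fn": "move_arm", "kwargs": {
  "rows": [
    {"dp": [0, 7, 5], "rotation": [0, 0, 0], "fingers": 0},
    {"dp": [-1, 15, 9], "rotation": [0, 0, 0], "fingers": 0},
    {"dp": [-2, 23, 13], "rotation": [0, 0, 0], "fingers": 0},
    {"dp": [-3, 31, 16], "rotation": [0, 0, 0], "fingers": 0},
    {"dp": [-4, 40, 18], "rotation": [0, 0, 0], "fingers": 0}
  ]
}}

```text
time: 6.0
eef_pos: [0.5534, 0.0944, 0.2176]
orientation: [-0.225, 1.571, -0.118]
wrist_force: [1.4, -0.8, 0.4]
width: 0.0127
```

```bash
python3 - <<'E'
from h import *
st()
E
```

```text
t 6.0 p [553.4  94.4 217.6] F [ 1.4 -0.8  0.4] M [-0.25 -0.03 -0.02] w 12.7 jaw yaw 6.12 xtool [ 0. -0. -1.] ztool z 0.0
q [ 0.11  0.31 -0.47  1.87  0.16  1.   -0.33]
```

Next: 1.35 → 1.8 rad.

{"fn": "move_arm", "kwargs": {
  "rows": [
    {"dp": [-1, 9, 2], "rotation": [0, 0, 0], "fingers": 0},
    {"dp": [-2, 18, 3], "rotation": [0, 0, 0], "fingers": 0},
    {"dp": [-3, 27, 3], "rotation": [0, 0, 0], "fingers": 0},
    {"dp": [-4, 36, 3], "rotation": [0, 0, 0], "fingers": 0},
    {"dp": [-5, 45, 2], "rotation": [0, 0, 0], "fingers": 0}
  ]
}}

```text
time: 6.5
eef_pos: [0.5484, 0.1395, 0.2193]
orientation: [0.97, 1.571, 1.077]
wrist_force: [0.8, 0.2, -1.4]
width: 0.0125
```

{"fn": "move_arm", "kwargs": {
  "rows": [
    {"dp": [-1, 6, 0], "rotation": [0, 0, 0], "fingers": 0},
    {"dp": [-2, 10, 0], "rotation": [0, 0, 0], "fingers": 0},
    {"dp": [-2, 12, 0], "rotation": [0, 0, 0], "fingers": 0},
    {"dp": [-2, 12, 0], "rotation": [0, 0, 0], "fingers": 0},
    {"dp": [-2, 12, 0], "rotation": [0, 0, 0], "fingers": 0}
  ]
}}

```text
time: 7.0
eef_pos: [0.5465, 0.1506, 0.2193]
orientation: [1.38, 1.571, 1.487]
wrist_force: [0.1, 0.1, -0.3]
width: 0.0122
```

```bash
python3 - <<'E'
from h import *
st()
T=capture('top');S=capture('side')
a=cv2.resize(T[180:330,200:370],None,fx=2.3,fy=2.3,interpolation=cv2.INTER_CUBIC)
b=cv2.resize(S[110:250,220:350],None,fx=3,fy=3,interpolation=cv2.INTER_CUBIC)
c=np.zeros((440,790,3),np.uint8);c[:a.shape[0],:a.shape[1]]=a;c[:b.shape[0],395:395+b.shape[1]]=b
cv2.imwrite('pics/crop5.png',c)
E
```

```text
t 7.0 p [546.5 150.6 219.3] F [ 0.1  0.1 -0.3] M [ 0.01  0.04 -0.06] w 12.2 jaw yaw 6.12 xtool [ 0.  0. -1.] ztool z 0.0
q [ 0.02  0.32 -0.49  1.86  0.18  1.01 -0.43]
```

View pics/crop5.png

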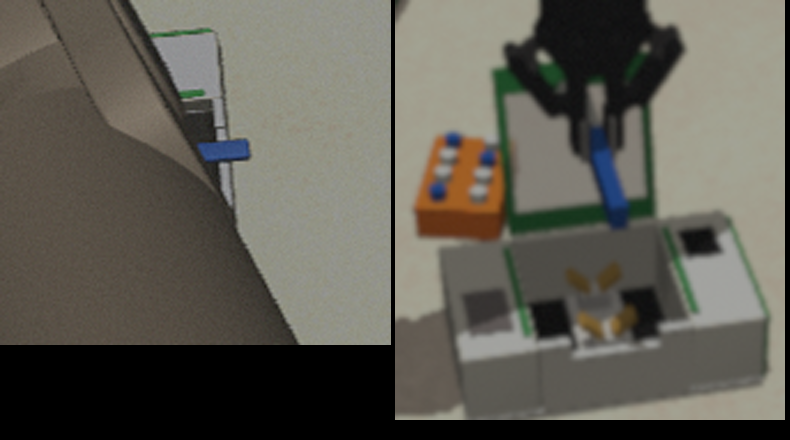

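The side crop shows the cover standing up, its lip edge from about (493,70) to (642,58), with the bay open and the V rests visible. I'll work out the angle from the lip corner.

```bash
python3 - <<'E'
from h import *
from scipy.optimize import brentq
C=np.array([547.5,158.5]);u=np.array([-.111,.994]);v=np.array([-.994,-.111])
def ang(px,y): # ray, point at im-y = y ; solve over height
    f=lambda z:(cast('side',[px],z/1000)[0,:2]-C)@v-y
    out=[]
    for z in np.arange(160,235,5.):
        p=cast('side',[px],z/1000)[0]; x=(p[:2]-C)@u-68; out.append((z,round(x),round((p[:2]-C)@v),round(np.hypot(x,z-78)),round(np.arctan2(z-78,-x),2)))
    return out
for q in ((493,70),(505,228)):
    print(q); [print(o) for o in ang((220+(q[0]-395)/3,110+q[1]/3),0) if 135<=o[3]<=150 or q[1]>100 and o[0]<165]
E
```

```text
(493, 70)
(np.float64(160.0), 116, 52, 142, np.float64(2.53))
(np.float64(165.0), 109, 53, 139, np.float64(2.47))
(np.float64(170.0), 101, 54, 136, np.float64(2.4))
(np.float64(205.0), 47, 60, 135, np.float64(1.92))
(np.float64(210.0), 39, 61, 138, np.float64(1.86))
(np.float64(215.0), 31, 61, 141, np.float64(1.8))
(np.float64(220.0), 24, 62, 144, np.float64(1.74))
(np.float64(225.0), 16, 63, 148, np.float64(1.68))
(505, 228)
(np.float64(160.0), -96, 75, 126, np.float64(0.71))
(np.float64(170.0), -109, 76, 142, np.float64(0.7))
```

Lip corner solves to about 1.8 rad, past upright. Next I'll back off and lay the spatula down at its old place.

{"fn": "move_arm", "kwargs": {
  "rows": [
    {"dp": [1, -15, 0], "rotation": [0, 0, 0], "fingers": 0},
    {"dp": [5, -50, 0], "rotation": [0, 0, 0], "fingers": 0},
    {"dp": [10, -95, 0], "rotation": [0, 0, 0], "fingers": 0},
    {"dp": [15, -140, 0], "rotation": [0, 0, 0], "fingers": 0},
    {"dp": [20, -187, 0], "rotation": [0, 0, 0], "fingers": 0}
  ]
}}

```text
time: 7.6
eef_pos: [0.5663, -0.0388, 0.2195]
orientation: [-0.819, 1.57, -0.713]
wrist_force: [1.1, -0.6, 0.2]
width: 0.0124
```

{"fn": "move_arm", "kwargs": {
  "rows": [
    {"dp": [-10, -42, -10], "rotation": [0, 0, 0], "fingers": 0},
    {"dp": [-30, -80, -25], "rotation": [0, 0, 1], "fingers": 0},
    {"dp": [-52, -120, -40], "rotation": [0, 0, 2], "fingers": 0},
    {"dp": [-74, -155, -60], "rotation": [0, 0, 3], "fingers": 0},
    {"dp": [-90, -185, -80], "rotation": [0, 0, 4], "fingers": 0}
  ]
}}

```text
time: 8.1
eef_pos: [0.4744, -0.2242, 0.1389]
orientation: [-1.727, 1.57, -1.552]
wrist_force: [-0.1, 0.1, -0.9]
width: 0.0123
```

{"fn": "move_arm", "kwargs": {
  "rows": [
    {"dp": [-15, -30, -25], "rotation": [0, 0, 1], "fingers": 0},
    {"dp": [-26, -48, -50], "rotation": [0, 0, 2], "fingers": 0},
    {"dp": [-26, -48, -75], "rotation": [0, 0, 2], "fingers": 0},
    {"dp": [-26, -48, -95], "rotation": [0, 0, 2], "fingers": 0},
    {"dp": [-26, -48, -105], "rotation": [0, 0, 2], "fingers": 0}
  ]
}}

```text
time: 8.6
eef_pos: [0.4492, -0.2698, 0.0328]
orientation: [2.55, 1.569, 2.761]
wrist_force: [0.8, -0.4, -0.6]
width: 0.0124
```

```bash
python3 - <<'E'
from h import *
st()
T=capture('top');S=capture('side')
a=cv2.resize(T[180:330,380:550],None,fx=2.3,fy=2.3,interpolation=cv2.INTER_CUBIC)
b=cv2.resize(S[310:450,210:340],None,fx=3,fy=3,interpolation=cv2.INTER_CUBIC)
c=np.zeros((440,790,3),np.uint8);c[:a.shape[0],:a.shape[1]]=a;c[:b.shape[0],395:395+b.shape[1]]=b
cv2.imwrite('pics/crop6.png',c)
E
```

```text
t 8.6 p [ 449.2 -269.8   32.8] F [ 0.8 -0.4 -0.6] M [-0.02 -0.02  0.03] w 12.4 jaw yaw 12.07 xtool [-0.002  0.001 -1.   ] ztool z -0.002
q [ 0.64  0.5  -0.27  2.08  0.23  0.59  0.42]
```

View pics/crop6.png

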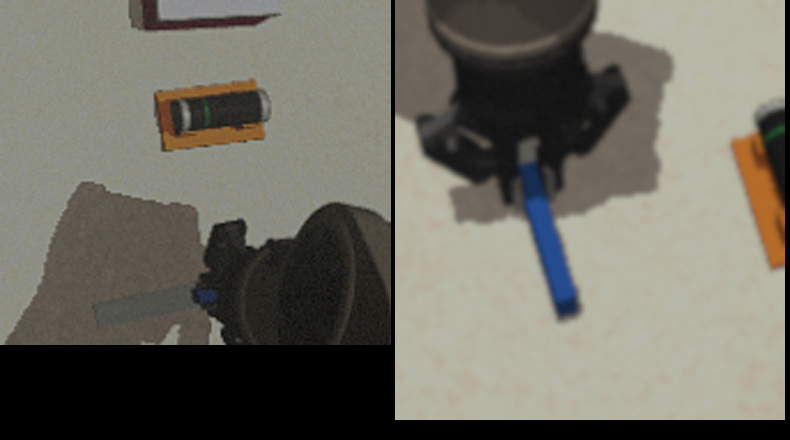

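The spatula is still level in the jaws over bare bench, with its tip at crop (95,315). I'll lower it and release.

{"fn": "move_arm", "kwargs": {
  "rows": [
    {"dp": [0, 0, -5], "rotation": [0, 0, 0], "fingers": 0},
    {"dp": [0, 0, -8], "rotation": [0, 0, 0], "fingers": 0},
    {"dp": [0, 0, -10], "rotation": [0, 0, 0], "fingers": 0},
    {"dp": [0, 0, -10], "rotation": [0, 0, 0], "fingers": 0},
    {"dp": [0, 0, -10], "rotation": [0, 0, 0], "fingers": 0.3}
  ]
}}

```text
time: 9.2
eef_pos: [0.4506, -0.2693, 0.0246]
orientation: [-0.931, 1.57, -0.719]
wrist_force: [1.1, 0.1, -1.1]
width: 0.025
```

{"fn": "move_arm", "kwargs": {
  "rows": [
    {"dp": [0, 0, 0], "rotation": [0, 0, 0], "fingers": 0.6},
    {"dp": [0, 0, 0], "rotation": [0, 0, 0], "fingers": 0.8},
    {"dp": [0, 0, 15], "rotation": [0, 0, 0], "fingers": 0.8},
    {"dp": [0, 0, 55], "rotation": [0, 0, 0], "fingers": 0.8},
    {"dp": [10, 0, 100], "rotation": [0, 0, 0], "fingers": 0.8}
  ]
}}

```text
time: 9.7
eef_pos: [0.4587, -0.2688, 0.1245]
orientation: [2.471, 1.567, 2.682]
wrist_force: [0.3, -0.8, 0.3]
width: 0.0685
```

```bash
python3 - <<'E'
from h import *
st()
E
```

```text
t 9.7 p [ 458.7 -268.8  124.5] F [ 0.3 -0.8  0.3] M [-0.   -0.02  0.02] w 68.5 jaw yaw 12.11 xtool [-0.003  0.002 -1.   ] ztool z -0.003
q [ 0.67  0.37 -0.32  2.02  0.16  0.78  0.47]
```

{"fn": "move_arm", "kwargs": {
  "rows": [
    {"dp": [40, -2, 0], "rotation": [0, 0, -1], "fingers": 0.65},
    {"dp": [80, -4, 0], "rotation": [0, 0, -2], "fingers": 0.65},
    {"dp": [120, -7, 0], "rotation": [0, 0, -3], "fingers": 0.65},
    {"dp": [154, -9, 0], "rotation": [0, 0, -3.8], "fingers": 0.65},
    {"dp": [154, -9, -20], "rotation": [0, 0, -3.8], "fingers": 0.65}
  ]
}}

```text
time: 10.2
eef_pos: [0.6199, -0.2776, 0.1062]
orientation: [-0.281, 1.565, -0.135]
wrist_force: [0.6, 0.4, -0.3]
width: 0.0556
```

```bash
python3 - <<'E'
from h import *
st()
T=capture('top');S=capture('side')
a=cv2.resize(T[180:330,400:570],None,fx=2.3,fy=2.3,interpolation=cv2.INTER_CUBIC)
b=cv2.resize(S[270:410,260:390],None,fx=3,fy=3,interpolation=cv2.INTER_CUBIC)
c=np.zeros((440,790,3),np.uint8);c[:a.shape[0],:a.shape[1]]=a;c[:b.shape[0],395:395+b.shape[1]]=b
cv2.imwrite('pics/crop7.png',c)
B=([105,120,40],[130,255,255])
E
```

```text
t 10.2 p [ 619.9 -277.6  106.2] F [ 0.6  0.4 -0.3] M [ 0.05 -0.07  0.03] w 55.6 jaw yaw 8.42 xtool [ 0.006 -0.001 -1.   ] ztool z 0.006
q [ 0.53  0.59 -0.28  1.69  0.2   0.88  0.31]
```

View pics/crop7.png

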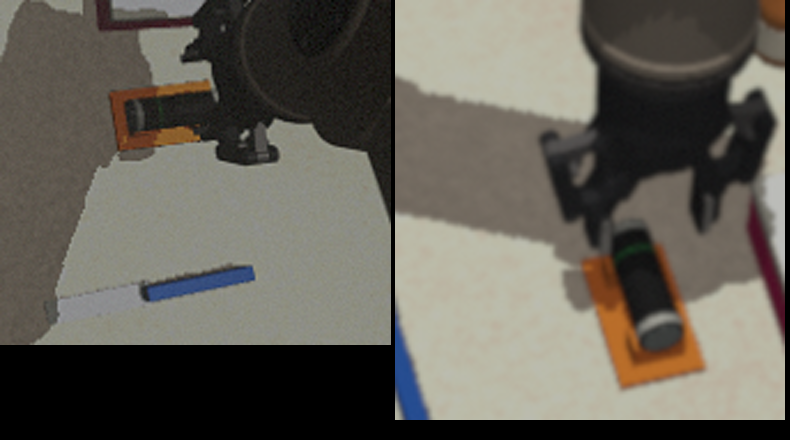

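The spatula lies flat on the bench, and the open jaws straddle the lens in the side crop. I'll let the arm settle before descending.

{"fn": "move_arm", "kwargs": {
  "rows": [
    {"dp": [0, 0, -10], "rotation": [0, 0, 0], "fingers": 0.65},
    {"dp": [0, 0, -18], "rotation": [0, 0, 0], "fingers": 0.65},
    {"dp": [0, 0, -18], "rotation": [0, 0, 0], "fingers": 0.65},
    {"dp": [0, 0, -18], "rotation": [0, 0, 0], "fingers": 0.65},
    {"dp": [0, 0, -18], "rotation": [0, 0, 0], "fingers": 0.65}
  ]
}}

```text
time: 10.8
eef_pos: [0.6146, -0.2784, 0.0869]
orientation: [-0.598, 1.57, -0.453]
wrist_force: [-0.5, -0.7, 0.7]
width: 0.0557
```

```bash
python3 - <<'E'
from h import *
st()
E
```

```text
t 10.8 p [ 614.6 -278.4   86.9] F [-0.5 -0.7  0.7] M [-0.02  0.02 -0.04] w 55.7 jaw yaw 8.32 xtool [ 0.001 -0.    -1.   ] ztool z 0.001
q [ 0.53  0.61 -0.27  1.71  0.21  0.85  0.31]
```

{"fn": "move_arm", "kwargs": {
  "rows": [
    {"dp": [-1, 0, -20], "rotation": [0, 0, 0], "fingers": 0.65},
    {"dp": [-1, 0, -40], "rotation": [0, 0, 0], "fingers": 0.65},
    {"dp": [-1, 0, -54], "rotation": [0, 0, 0], "fingers": 0.65},
    {"dp": [-1, 0, -54], "rotation": [0, 0, 0], "fingers": 0.5},
    {"dp": [-1, 0, -54], "rotation": [0, 0, 0], "fingers": 0.4}
  ]
}}

```text
time: 11.3
eef_pos: [0.6137, -0.2783, 0.0327]
orientation: [0.381, 1.571, 0.527]
wrist_force: [0.0, 0.4, -0.8]
width: 0.0339
```

{"fn": "move_arm", "kwargs": {
  "rows": [
    {"dp": [0, 0, 0], "rotation": [0, 0, 0], "fingers": 0.3},
    {"dp": [0, 0, 0], "rotation": [0, 0, 0], "fingers": 0.1},
    {"dp": [0, 0, 0], "rotation": [0, 0, 0], "fingers": 0},
    {"dp": [0, 0, 0], "rotation": [0, 0, 0], "fingers": 0},
    {"dp": [0, 0, 0], "rotation": [0, 0, 0], "fingers": 0}
  ]
}}

```text
time: 11.8
eef_pos: [0.6141, -0.2784, 0.0333]
orientation: [-0.513, 1.569, -0.367]
wrist_force: [0.3, 0.4, 6.9]
width: 0.0283
```

```bash
python3 - <<'E'
from h import *
st()
E
```

```text
t 11.8 p [ 614.1 -278.4   33.3] F [0.3 0.4 6.9] M [0.12 0.11 0.01] w 28.3 jaw yaw 8.34 xtool [ 0.001 -0.001 -1.   ] ztool z 0.001
q [ 0.52  0.67 -0.26  1.73  0.23  0.76  0.29]
```

{"fn": "move_arm", "kwargs": {
  "rows": [
    {"dp": [0, 0, 10], "rotation": [0, 0, 0], "fingers": 0},
    {"dp": [0, 0, 30], "rotation": [0, 0, 0], "fingers": 0},
    {"dp": [0, 0, 65], "rotation": [0, 0, 0], "fingers": 0},
    {"dp": [0, 0, 105], "rotation": [0, 0, 0], "fingers": 0},
    {"dp": [-5, 30, 137], "rotation": [0, 0, 0], "fingers": 0}
  ]
}}

```text
time: 12.3
eef_pos: [0.6083, -0.2521, 0.1719]
orientation: [-1.17, 1.568, -1.03]
wrist_force: [1.4, -0.3, -1.0]
width: 0.0283
```

```bash
python3 - <<'E'
from h import *
st()
T=capture('top');S=capture('side')
C=np.array([547.5,158.5]);a=np.radians(96.25);u=np.array([np.cos(a),np.sin(a)]);v=np.array([-u[1],u[0]])
for n,im,b in(('top',T,(235,230,300,285)),('side',S,(255,180,330,235))):
    h=cv2.cvtColor(im,cv2.COLOR_BGR2HSV);m=cv2.inRange(h,np.array([8,70,50]),np.array([32,255,255]))
    x0,y0,x1,y1=b;k=np.zeros_like(m);k[y0:y1,x0:x1]=m[y0:y1,x0:x1]
    N,l,s,c=cv2.connectedComponentsWithStats(k)
    for i in range(1,N):
        if s[i,4]>8:
            p=cast(n,[c[i]],.057)[0,:2]; print(n,s[i],np.round(c[i],1),np.round(p,1),'im',np.round([(p-C)@u,(p-C)@v],1))
y0=T[215:305,215:315];z0=S[130:260,225:350]
A=cv2.resize(y0,None,fx=4,fy=4,interpolation=cv2.INTER_CUBIC);B=cv2.resize(z0,None,fx=3.1,fy=3.1,interpolation=cv2.INTER_CUBIC)
c=np.zeros((410,790,3),np.uint8);c[:A.shape[0],:A.shape[1]]=A;c[:B.shape[0],400:400+B.shape[1]]=B[:, :390]
cv2.imwrite('pics/crop8.png',c)
E
```

```text
t 12.3 p [ 608.3 -252.1  171.9] F [ 1.4 -0.3 -1. ] M [-0.01 -0.06 -0.01] w 28.3 jaw yaw 8.05 xtool [ 0.001 -0.002 -1.   ] ztool z 0.001
q [ 0.52  0.49 -0.3   1.7   0.17  0.98  0.3 ]
top [275 243  10  11  89] [279.9 247.9] [563.9 128.8] im [-31.3 -13.1]
top [248 246  10  10  86] [252.6 250.4] [557.8 184.6] im [ 24.8 -13.1]
top [277 256   9  10  74] [281.1 260.5] [538.2 125.6] im [-31.7  12.9]
top [249 259  10   9  74] [253.6 263.1] [531.9 181.6] im [24.7 13. ]
side [255 180   2   8  13] [255.4 182.9] [473.3 267. ] im [115.9  62. ]
side [287 197   9  10  60] [291.  201.3] [556.8 185.4] im [ 25.8 -12.2]
side [276 199   9   9  51] [280.1 202.8] [529.8 182.3] im [25.6 15. ]
side [292 211   9  11  62] [296.3 216. ] [564.5 129.9] im [-30.3 -13.8]
side [281 214   8   9  39] [284.7 217.9] [536.7 125.5] im [-31.6  14.3]
```

View pics/crop8.png

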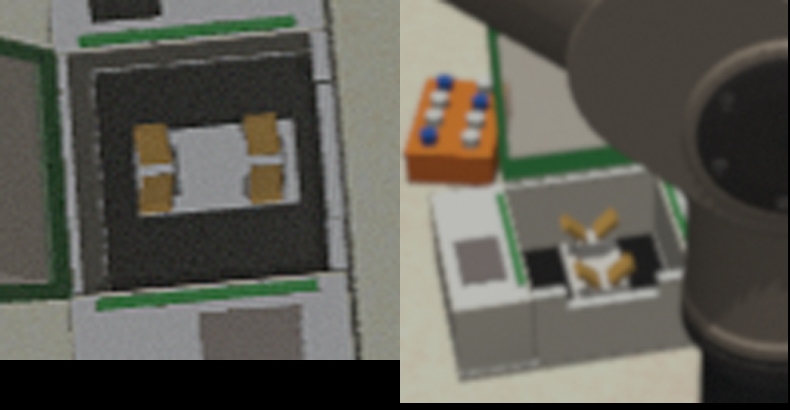

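The crops show the bay open, the four brass V faces clear, and the cover still standing back. Both views agree on the seat at about (547.6,155.4) mm, axis 96.3°. Next I'll carry the lens over.

{"fn": "move_arm", "kwargs": {
  "rows": [
    {"dp": [-6, 40, 0], "rotation": [0, 0, -0.5], "fingers": 0},
    {"dp": [-13, 85, 0], "rotation": [0, 0, -1], "fingers": 0},
    {"dp": [-20, 130, 0], "rotation": [0, 0, -1.5], "fingers": 0},
    {"dp": [-27, 175, 0], "rotation": [0, 0, -2], "fingers": 0},
    {"dp": [-34, 220, 0], "rotation": [0, 0, -2], "fingers": 0}
  ]
}}

```text
time: 12.9
eef_pos: [0.5737, -0.0266, 0.1697]
orientation: [-0.977, 1.571, -0.866]
wrist_force: [0.7, 1.1, -1.2]
width: 0.0283
```

{"fn": "move_arm", "kwargs": {
  "rows": [
    {"dp": [-7, 45, 0], "rotation": [0, 0, 0], "fingers": 0},
    {"dp": [-14, 90, 0], "rotation": [0, 0, 0], "fingers": 0},
    {"dp": [-21, 135, 0], "rotation": [0, 0, 0], "fingers": 0},
    {"dp": [-27, 170, -10], "rotation": [0, 0, 0], "fingers": 0},
    {"dp": [-27, 184, -20], "rotation": [0, 0, 0], "fingers": 0}
  ]
}}

```text
time: 13.4
eef_pos: [0.5463, 0.16, 0.1498]
orientation: [1.009, 1.569, 1.125]
wrist_force: [0.2, 0.2, -1.8]
width: 0.0284
```

{"fn": "move_arm", "kwargs": {
  "rows": [
    {"dp": [0, 0, -20], "rotation": [0, 0, 0], "fingers": 0},
    {"dp": [0, 0, -40], "rotation": [0, 0, 0], "fingers": 0},
    {"dp": [0, 0, -40], "rotation": [0, 0, 0], "fingers": 0},
    {"dp": [0, 0, -40], "rotation": [0, 0, 0], "fingers": 0},
    {"dp": [0, 0, -40], "rotation": [0, 0, 0], "fingers": 0}
  ]
}}

```text
time: 13.9
eef_pos: [0.548, 0.1558, 0.1105]
orientation: [0.192, 1.57, 0.302]
wrist_force: [-0.2, -0.0, -0.9]
width: 0.0286
```

```bash
python3 - <<'E'
from h import *
st()
S=capture('side');cv2.imwrite('pics/lens9.png',cv2.resize(S[130:260,225:350],None,fx=4,fy=4,interpolation=cv2.INTER_CUBIC))
E
```

```text
t 13.9 p [548.  155.8 110.5] F [-0.2 -0.  -0.9] M [0.03 0.   0.06] w 28.6 jaw yaw 6.32 xtool [ 0.001  0.    -1.   ] ztool z 0.001
q [-0.06  0.45 -0.41  1.94  0.24  0.8  -0.5 ]
```

View pics/lens9.png

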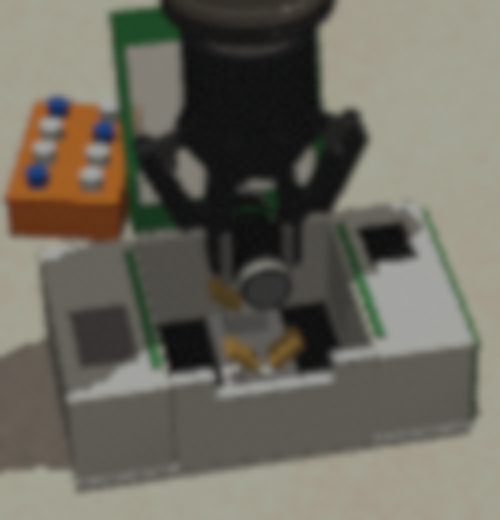

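The lens hangs level between the fingers, with its near end face at crop (267,284). I'll check its axial position.

```bash
python3 - <<'E'
from h import *
print(cast('side',[(225+267/4,130+284/4)],.1122), cast('side',[(225+267/4,130+284/4)],.1102))
E
```

```text
[[553.67173872 119.9544569  112.2       ]] [[553.85406096 122.35965366 110.2       ]]
```

{"fn": "move_arm", "kwargs": {
  "rows": [
    {"dp": [0, 0, -10], "rotation": [0, 0, 0], "fingers": 0},
    {"dp": [0, 0, -20], "rotation": [0, 0, 0], "fingers": 0},
    {"dp": [0, 0, -30], "rotation": [0, 0, 0], "fingers": 0},
    {"dp": [0, 0, -38], "rotation": [0, 0, 0], "fingers": 0},
    {"dp": [0, 0, -38], "rotation": [0, 0, 0], "fingers": 0}
  ]
}}

```text
time: 14.45
eef_pos: [0.5466, 0.1556, 0.0697]
orientation: [-3.025, 1.568, -2.914]
wrist_force: [-0.1, -0.1, -1.4]
width: 0.0284
```

```bash
python3 -c "
from h import *
st()"
```

```text
t 14.45 p [546.6 155.6  69.7] F [-0.1 -0.1 -1.4] M [0.04 0.04 0.01] w 28.4 jaw yaw 6.34 xtool [-0.002 -0.001 -1.   ] ztool z -0.002
q [-0.08  0.51 -0.39  1.96  0.28  0.73 -0.53]
```

{"fn": "move_arm", "kwargs": {
  "rows": [
    {"dp": [0, 0, -1], "rotation": [0, 0, 0], "fingers": 0},
    {"dp": [0, 0, -2], "rotation": [0, 0, 0], "fingers": 0},
    {"dp": [0, 0, -4], "rotation": [0, 0, 0], "fingers": 0},
    {"dp": [0, 0, -6], "rotation": [0, 0, 0], "fingers": 0},
    {"dp": [0, 0, -6], "rotation": [0, 0, 0], "fingers": 0}
  ]
}}

```text
time: 14.95
eef_pos: [0.5475, 0.1558, 0.0654]
orientation: [0.161, 1.571, 0.271]
wrist_force: [-1.3, -0.6, 5.0]
width: 0.0279
```

```bash
python3 - <<'E'
from h import *
st()
S=capture('side');st();cv2.imwrite('pics/lens10.png',cv2.resize(S[160:240,250:340],None,fx=7,fy=7,interpolation=cv2.INTER_CUBIC))
E
```

```text
t 14.95 p [547.5 155.8  65.4] F [-1.3 -0.6  5. ] M [-0.04  0.28  0.03] w 27.9 jaw yaw 6.34 xtool [ 0.  0. -1.] ztool z 0.0
q [-0.08  0.51 -0.39  1.97  0.29  0.72 -0.53]
t 15.0 p [547.5 155.8  65.5] F [-1.7  0.1  3.6] M [-0.01  0.3   0.03] w 28.4 jaw yaw 6.33 xtool [ 0.  0. -1.] ztool z 0.0
q [-0.08  0.51 -0.39  1.97  0.29  0.72 -0.53]
```

View pics/lens10.png

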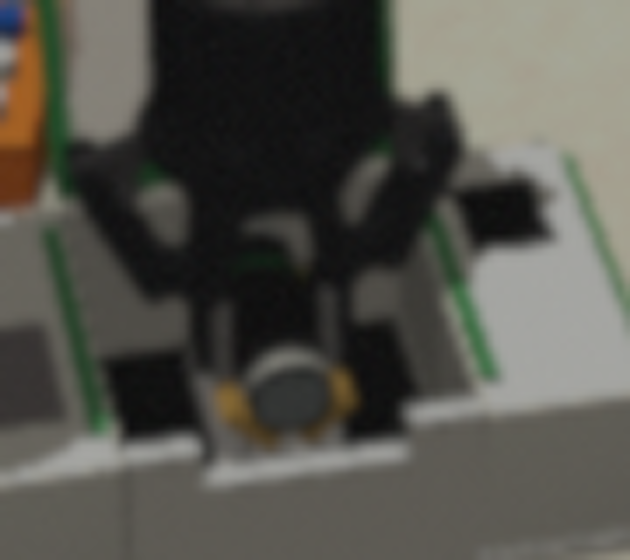

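The lens sits in the near V rest, its end face at crop (292,395) with brass visible on both sides of it.

```bash
python3 - <<'E'
from h import *
q=(250+292/7,160+395/7)
for z in(.066,.068): print(cast('side',[q],z))
E
```

```text
[[552.84449342 119.01919367  66.        ]]
[[552.67369887 116.74324385  68.        ]]
```

{"fn": "move_arm", "kwargs": {
  "rows": [
    {"dp": [0, 0, 1], "rotation": [0, 0, 0], "fingers": 0.3},
    {"dp": [0, 0, 1], "rotation": [0, 0, 0], "fingers": 0.45},
    {"dp": [0, 0, 1], "rotation": [0, 0, 0], "fingers": 0.45},
    {"dp": [0, 0, 1], "rotation": [0, 0, 0], "fingers": 0.45},
    {"dp": [0, 0, 1], "rotation": [0, 0, 0], "fingers": 0.45}
  ]
}}

```text
time: 15.5
eef_pos: [0.5474, 0.1557, 0.0662]
orientation: [-3.097, 1.571, -2.987]
wrist_force: [-0.8, 0.7, -0.0]
width: 0.0385
```

```bash
python3 - <<'E'
from h import *
st()
S=capture('side');cv2.imwrite('pics/lens11.png',cv2.resize(S[160:240,250:340],None,fx=7,fy=7,interpolation=cv2.INTER_CUBIC))
# end face: blob in HSV/gray
g=cv2.cvtColor(S,cv2.COLOR_BGR2HSV);print(g[210:224:2,284:302:3].tolist())
E
```

```text
t 15.5 p [547.4 155.7  66.2] F [-0.8  0.7 -0. ] M [-0.03 -0.   -0.03] w 38.5 jaw yaw 6.33 xtool [-0. -0. -1.] ztool z -0.0
q [-0.08  0.51 -0.39  1.97  0.28  0.72 -0.53]
[[[0, 20, 25], [24, 16, 78], [30, 16, 115], [30, 16, 98], [12, 27, 47], [12, 25, 51]], [[23, 19, 53], [30, 14, 90], [40, 13, 61], [45, 9, 55], [18, 77, 76], [19, 121, 80]], [[17, 61, 79], [30, 10, 50], [80, 14, 53], [75, 10, 53], [19, 81, 60], [20, 151, 101]], [[19, 137, 99], [60, 5, 50], [60, 10, 53], [75, 10, 53], [19, 53, 53], [19, 151, 86]], [[19, 146, 91], [45, 11, 47], [75, 10, 53], [60, 10, 53], [18, 99, 59], [19, 122, 50]], [[17, 94, 84], [19, 113, 54], [24, 24, 54], [19, 82, 59], [19, 64, 88], [20, 18, 43]], [[19, 23, 87], [18, 80, 80], [20, 27, 84], [18, 43, 88], [19, 22, 94], [20, 12, 63]]]
```

Lens released to settle in the V. The axial error is about 1 mm, which is fine. Next I'll regrip and press.

{"fn": "move_arm", "kwargs": {
  "rows": [
    {"dp": [0, 0, 0], "rotation": [0, 0, 0], "fingers": 0.3},
    {"dp": [0, 0, 0], "rotation": [0, 0, 0], "fingers": 0.1},
    {"dp": [0, 0, 0], "rotation": [0, 0, 0], "fingers": 0},
    {"dp": [0, 0, 0], "rotation": [0, 0, 0], "fingers": 0},
    {"dp": [0, 0, 0], "rotation": [0, 0, 0], "fingers": 0}
  ]
}}

```text
time: 16.05
eef_pos: [0.5472, 0.1557, 0.0662]
orientation: [-2.957, 1.57, -2.846]
wrist_force: [-4.3, -0.6, 2.0]
width: 0.0285
```

```bash
python3 - <<'E'
from h import *
st();capture('side');st();capture('side');st()
E
```

```text
t 16.05 p [547.2 155.7  66.2] F [-4.3 -0.6  2. ] M [-0.16  0.97 -0.05] w 28.5 jaw yaw 6.34 xtool [-0.001 -0.    -1.   ] ztool z -0.001
q [-0.08  0.51 -0.39  1.97  0.28  0.72 -0.53]
t 16.1 p [547.2 155.7  66.2] F [-5.5 -0.7  3.3] M [-0.19  0.97 -0.05] w 28.5 jaw yaw 6.33 xtool [-0.001 -0.    -1.   ] ztool z -0.001
q [-0.08  0.51 -0.39  1.97  0.28  0.72 -0.53]
t 16.15 p [547.2 155.7  66.2] F [-4.5 -0.4  2.9] M [-0.15  1.   -0.03] w 28.5 jaw yaw 6.34 xtool [-0.001 -0.    -1.   ] ztool z -0.001
q [-0.08  0.51 -0.39  1.97  0.28  0.72 -0.53]
```

{"fn": "move_arm", "kwargs": {
  "rows": [
    {"dp": [-0.5, 0, 0], "rotation": [0, 0, 0], "fingers": 0},
    {"dp": [-1, 0, 0], "rotation": [0, 0, 0], "fingers": 0},
    {"dp": [-1, 0, 0], "rotation": [0, 0, 0], "fingers": 0},
    {"dp": [-1, 0, 0], "rotation": [0, 0, 0], "fingers": 0},
    {"dp": [-1, 0, 0], "rotation": [0, 0, 0], "fingers": 0}
  ]
}}

```text
time: 16.65
eef_pos: [0.5467, 0.1558, 0.0664]
orientation: [0.381, 1.57, 0.491]
wrist_force: [-0.0, -1.1, 1.0]
width: 0.0283
```

```bash
python3 - <<'E'
from h import *
st();capture('side');st();capture('side');st()
E
```

```text
t 16.65 p [546.7 155.8  66.4] F [-0.  -1.1  1. ] M [-0.13 -0.01 -0.05] w 28.3 jaw yaw 6.33 xtool [ 0.  0. -1.] ztool z 0.0
q [-0.08  0.51 -0.39  1.97  0.28  0.72 -0.53]
t 16.7 p [546.7 155.8  66.4] F [ 0.1 -0.7  0.9] M [-0.13  0.04 -0.02] w 28.4 jaw yaw 6.33 xtool [ 0.  0. -1.] ztool z 0.0
q [-0.08  0.51 -0.39  1.97  0.28  0.72 -0.53]
t 16.75 p [546.7 155.8  66.4] F [-0.1 -0.6  1.9] M [-0.07 -0.09  0.02] w 28.1 jaw yaw 6.33 xtool [ 0.  0. -1.] ztool z 0.0
q [-0.08  0.51 -0.39  1.97  0.28  0.72 -0.53]
```

Lateral force and moment are now nil, so the lens is centred in the V. Pressing down 6 mm.

{"fn": "move_arm", "kwargs": {
  "rows": [
    {"dp": [0, 0, -1.5], "rotation": [0, 0, 0], "fingers": 0},
    {"dp": [0, 0, -3], "rotation": [0, 0, 0], "fingers": 0},
    {"dp": [0, 0, -4.5], "rotation": [0, 0, 0], "fingers": 0},
    {"dp": [0, 0, -6], "rotation": [0, 0, 0], "fingers": 0},
    {"dp": [0, 0, -6], "rotation": [0, 0, 0], "fingers": 0}
  ]
}}

```text
time: 17.25
eef_pos: [0.5467, 0.1558, 0.0604]
orientation: [0.212, 1.57, 0.322]
wrist_force: [-0.8, -1.5, 8.3]
width: 0.0281
```

{"fn": "move_arm", "kwargs": {
  "rows": [
    {"dp": [0, 0, 0], "rotation": [0, 0, 0], "fingers": 0},
    {"dp": [0, 0, 0], "rotation": [0, 0, 0], "fingers": 0},
    {"dp": [0, 0, 0], "rotation": [0, 0, 0], "fingers": 0},
    {"dp": [0, 0, 0], "rotation": [0, 0, 0], "fingers": 0},
    {"dp": [0, 0, 0], "rotation": [0, 0, 0], "fingers": 0}
  ]
}}

```text
time: 17.75
eef_pos: [0.5467, 0.1558, 0.0606]
orientation: [0.06, 1.57, 0.17]
wrist_force: [-1.8, -1.5, 8.4]
width: 0.0285
```

```bash
python3 - <<'E'
from h import *
F=[]
for i in range(6):
    s=read_state();F.append(np.r_[s['eef_pos']*1000,s['wrist_force'],s['moment']]);capture('side')
print(np.round(np.mean(F,0),2))
st()
S=capture('side');T=capture('top')
a=cv2.resize(S[100:270,220:345],None,fx=3.1,fy=3.1,interpolation=cv2.INTER_CUBIC);b=cv2.resize(T,None,fx=.62,fy=.62)
c=np.zeros((530,790,3),np.uint8);c[:a.shape[0],:a.shape[1]]=a[:530];c[:b.shape[0],390:390+b.shape[1]]=b
cv2.imwrite('pics/fin.png',c)
E
```

```text
[ 5.4669e+02  1.5582e+02  6.0550e+01 -1.3400e+00 -8.8000e-01  8.4200e+00
 -2.6000e-01  2.7000e-01 -1.0000e-02]
t 18.05 p [546.7 155.8  60.5] F [-1.4 -2.2  7.9] M [-0.25  0.29  0.03] w 28.3 jaw yaw 6.33 xtool [ 0.  0. -1.] ztool z 0.0
q [-0.09  0.52 -0.38  1.97  0.29  0.7  -0.54]
```

Wrist force 8.4 N plus about 1.2 N lens weight means slightly past half. I'll ease up 1 mm and trim the small lateral load.

{"fn": "move_arm", "kwargs": {
  "rows": [
    {"dp": [-0.3, 0, 0.5], "rotation": [0, 0, 0], "fingers": 0},
    {"dp": [-0.3, 0, 1], "rotation": [0, 0, 0], "fingers": 0},
    {"dp": [-0.3, 0, 1], "rotation": [0, 0, 0], "fingers": 0},
    {"dp": [-0.3, 0, 1], "rotation": [0, 0, 0], "fingers": 0},
    {"dp": [-0.3, 0, 1], "rotation": [0, 0, 0], "fingers": 0}
  ]
}}

```text
time: 18.65
eef_pos: [0.5467, 0.1559, 0.0616]
orientation: [0.17, 1.57, 0.281]
wrist_force: [-0.9, -0.9, 7.0]
width: 0.0287
```

```bash
python3 - <<'E'
from h import *
F=[]
for i in range(6):
    s=read_state();F.append(np.r_[s['eef_pos']*1000,s['wrist_force'],s['moment']]);S=capture('side')
print(np.round(np.mean(F,0),2))
T=capture('top')
# cover lip green top-left corner in side view vs before; spatula handle, undisturbed items
g=cv2.inRange(cv2.cvtColor(S,cv2.COLOR_BGR2HSV),np.array([45,80,30]),np.array([85,255,255]))[100:190,245:315]
ys,xs=np.nonzero(g);print('cover lip top px',xs[ys.argmin()]+245,ys.min()+100)
for n,lo,hi,b in(('blue',[105,120,40],[130,255,255],(380,270,540,340)),('tube',[5,150,60],[18,255,255],(130,270,205,335)),('bottle',[2,80,20],[16,255,160],(350,140,395,185))):
    for im in(cv2.imread('pics/top0.png'),T):
        try:p=blob(im,lo,hi,b);print(n,np.round(p.mean(0),1),rect('top',p,.022) if n=='blue' else '')
        except ValueError:print(n,'hidden')
E
```

```text
[ 5.4666e+02  1.5584e+02  6.1590e+01  1.0000e-02 -1.1900e+00  7.1000e+00
 -2.5000e-01 -4.0000e-02 -1.0000e-02]
cover lip top px 254 133
blue [487.  303.2] (array([ 458.2, -302.6]), array([12.6, 97.6]), 12.5)
blue [486.8 302.8] (array([ 459.2, -302.1]), array([12.5, 98.1]), 12.2)
tube [162.8 304.4] 
tube [168.1 304.2] 
bottle [372.2 160.6] 
bottle [372.  160.5]
```

```bash
python3 -c "
from h import *
st(); print(sign_off())"
```

```text
t 19.0 p [546.6 155.8  61.6] F [ 1.5 -0.8  6.7] M [-0.26 -0.04  0.04] w 28.4 jaw yaw 6.33 xtool [ 0.001  0.    -1.   ] ztool z 0.001
q [-0.09  0.52 -0.38  1.97  0.29  0.71 -0.53]
the job is handed in; nothing more can be done
None
```

The job is done and handed in at 19.0 s: the cover is open, the spatula is back on the bench, and the lens is held pressed in the cradle. `sign_off` gives no verdict, so what follows rests on my own checks.

- **Cover:** I prised it up with the spatula only and swung it to about 1.8 rad. Its lip was at nearly the same place in the side image at the end, so it stayed open.
- **Spatula:** It lies flat on the bench, within about 1 mm of where it started.
- **Lens:** I laid it in the V, released it to settle, gripped it again and trimmed the sideways load to about 0 N. It sits about 1 mm off centre along the V.
- **Press:** The last averaged wrist force was about 7.1 N, plus roughly 1.2 N of lens weight. From the spring figures that is close to 6 mm of travel. The grip was still closed on the lens at hand-in.

Some checks were incomplete or disagreed:
- **No final look:** The picture limit blocked my last visual check, so the final seating is judged from forces and positions, not seen. A steady moment of about −0.25 N m also remained, so equal load on the two rests is not directly confirmed.
- **Tube rack:** Its colour outline shifted about 5 px in the top view. The arm never came close to it, so I put this down to partial occlusion or shading, but I did not confirm it.
- **Bottle and tip box:** The bottle had not moved. I did not measure the tip box again.

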